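# Close the wide terminal cover of a battery module

### The job

On the battery module two hinged covers lie folded back; close the wider one by pushing it with your fingertips over the spine, until it lies fully down and flat over the copper terminals on the other side. Push only on its outer face: do not take hold of it, do not touch its rubber-lined inner face and do not fling it over. Leave the narrower cover folded back as it is, and all the loose things where they are.

Things in the scene. Friction and masses are not known exactly. Their poses are not given: they have to be found in the camera images.
- module: battery module, an aluminium block fixed to the bench, 151 mm across (its x, which points roughly to the robot's right), 300 mm long (its y), top at 106-109 mm above the bench. Origin at the middle of its underside. The spine runs along y in the middle of its top; on the -x half lies a bare metal cooling lid, on the +x half the copper terminals, up to 113 mm high
- wide_hinge: the fixed hinge of the 120 mm long (wide) cover. Origin on the hinge axis at the middle of the cover's length, 120 mm above the bench; y along the axis (the spine), x across the spine from the folded-back side (-x) to the copper terminals' side (+x), z up. Steel knuckles (radius 6) at both ends. The two covers stand 150 mm apart (middle to middle) along the spine, in either order
- wide_cover (a joint): angle (rad) of the wide cover about its hinge: 0 = folded back, level over the -x half; pi/2 = upright; pi = closed, level over the +x half (the stop). Friction (about 0.11 N m) holds it wherever it is left, so it must be pushed all the way down. Cover about 120 g. Starts 0.05 to 0.4 rad from folded level
- wide_edge (a point): outer corner of the wide cover, mid-length. The cover is a grey L, 120 mm long: a 4 mm plate centred on the hinge axis, reaching 92 mm from it (overhangs the module by 16 mm), and along its free edge a 4 mm skirt at right angles, 45 mm deep, standing up when folded back, hanging outside the module when closed. This point: where they meet, 92 mm out, 2 mm towards the outer face
- wide_liner (a point): black rubber liner, 3 mm thick, on the inner face of the wide cover's plate and skirt. The inner face looks up when folded back, down when closed; the outer face is the other, grey and bare. This point: middle of the plate's liner, 46 mm from the hinge axis
- narrow_hinge: the fixed hinge of the 70 mm long (narrow) cover. Origin on the hinge axis at the middle of the cover's length, 120 mm above the bench; y along the axis (the spine), x across the spine from the folded-back side (-x) to the copper terminals' side (+x), z up. Steel knuckles (radius 6) at both ends. The two covers stand 150 mm apart (middle to middle) along the spine, in either order
- narrow_edge (a point): middle of the outer corner of the narrow cover (same section, 70 mm long), 92 mm from the hinge axis; this cover also lies folded back, 0 to 0.3 rad above level, and must stay so
- cell: loose steel battery cell, upright cylinder 21 dia x 70 mm, origin under its foot
- busbar: loose copper bar 22 x 75 x 6 mm lying flat, origin at the middle of its underside
- jar: loose clear jar with black lid, 56 dia x 70 mm, origin under its foot
- driver: loose screwdriver lying on the bench, origin on its underside
- meter: loose black hand meter 165 x 80 x 36 mm lying on its back, origin at the middle of its underside
- foot: loose steel stud with a round 44 mm foot, 40 mm tall, origin under its foot

How it is judged:
At the end, for the whole second after the job is handed in: the wide cover is closed to within 0.06 rad of its stop (its free edge within about 5 mm of fully down) and at rest; the narrow cover's edge is within 15 mm of where it started and each loose thing within 20 mm (value of joint wide_cover above 3.08 rad and velocity of joint wide_cover between -0.05 and 0.05 rad/s and distance of narrow_edge from where it was at the start of the episode below 0.015 m and distance of each of cell, busbar, jar, driver, meter, foot from where it was at the start of the episode below 0.02 m); the robot touches nothing.
It fails at once if the inner, lined face of the wide cover is touched (hooked or pinched) (contact force between the fingers and wide_cover_c3 above 1 N or contact force between the fingers and wide_cover_c4 above 1 N).
It fails at once if the cover is flung: it turns faster than 5 rad/s (velocity of joint wide_cover above 5 rad/s or velocity of joint wide_cover below -5 rad/s).
It fails at once if the narrow cover is moved by more than 15 mm at its edge (distance of narrow_edge from where it was at the start of the episode above 0.015 m).
It fails at once if a loose thing is moved, lifted or carried by more than 20 mm (distance of any of cell, busbar, jar, driver, meter, foot from where it was at the start of the episode above 0.02 m).
It also fails if it takes over 58 s, if anything falls off the work surface, if the arm or the gripper's body presses on something with over 40 N, if the wrist force passes 120 N, or if a joint passes its speed limit or range.

### The arm

A 6-joint arm with a two-finger parallel gripper is mounted at the origin on the work surface. World frame = base frame: x ahead of the robot, y to its left, z up, the work surface at z = 0. Lengths are in m, angles in rad, forces in N, time in s.
With the tool pointing down it reaches from about 0.275 to 0.975 m from the base axis. Payload 8.4 kg.
Tool frame: the origin (TCP) lies at the very end of the fingers, on their centre line; the grasp point (between the pads) lies 19 mm behind it; z points along the fingers, y is the line along which they close (so a half turn about z gives the same grasp; the last joint's range is limited). The gripper opens to 92 mm and grips with 3 to 60 N. Pads are 20 mm wide; open, the fingers measure 128 mm over their backs; the gripper's body (75 mm by 189 mm) begins 69 mm behind the grasp point.
Start: joints at [1.323, 0.353, 1.633, -0, 1.155, -0.002], TCP at [0.152, 0.606, 0.215] pointing down, gripper open.
Joint ranges: [-2.63, 2.63], [-0.92, 2.1], [0.06, 2.66], [-1.3, 4.44], [0, 2.69], [-3.02, 3.02]. Speed limits (rad/s): [2.22, 2.22, 2.79, 3.14, 3.14, 3.14].

### API

Orientations are given as a 3x3 rotation matrix whose columns are the frame's x, y, z axes.
In Python, from rig import env, viewer, finish_job, spotter gives the robot as it stands.
- The arm moves only by the shell command python3 -m crank 'ROWS' [FORCE]. ROWS is JSON, one flat list of numbers, 5 for each row, row after row: the closure, from 0 (fully open) to 1 (shut), then the shift along the tool's x, y, z in mm, then the turn about the tool's z in degrees. A call has 1 to 10 rows; each row is the pose to reach, as a shift and turn from the pose commanded when the call began, along the tool's axes at that moment; what a row does not reach only later rows make up. A row lasts 1/8 s, in which the tool goes at most 62.5 mm and 10.7 degrees, less where a joint would pass 70% of its speed; a pose out of reach is approached as far as the arm can. A call with a gripper value outside its range is refused whole. The fingers move at their own pace and stop on an object; FORCE is the grip in N (left out, the last holds). Time passes only in rows, so rows that repeat a pose let the fingers close. It gives the time, the measured TCP pose, the force, the opening and the grip force at its end, in the units of the state.
- env.read_state(): the state, without advancing time (a new reading comes with each control period).
- viewer.camera(name): name is "scene" or "side" or "wrist"; returns a dict with "color" (384x512x3 uint8, red, green, blue), "fx", "fy", "cx", "cy" (pixels), "rvec" (rotation vector, rad) and "tvec" (3), from world to camera coordinates, as OpenCV has them; the wrist camera has in their place "hand_eye" (4x4, takes a point from camera to tool coordinates, whose origin is the TCP and whose axes are the flange's). Camera axes: x right, y down, z forward; pixel columns grow to the right and rows downward; lengths in m; the calibration is good to about 2 mm. A picture is of the moment at which its call begins: read the wrist's pose just before it. There is no depth.
- finish_job(): hands the job in; it is judged then, once.
Trained networks look in the newest picture that a camera, given by its name, has taken for a name from the list of things; names that differ only in an ending like _2 or _b are one class to them, and where a whole thing is asked for, a point or a joint stands for the part that bears it (a point fixed in the world has none). Each returns a list of dicts, best first, with "confidence" (0 to 1); they miss things now and then, are a little off and sometimes report something else, mostly with a low value. They report only what shows in the picture. A call takes as long as a camera call.
- spotter.look_for(camera, query): "extent" ([left, top, width, height] in pixels, round what is visible of it).
- spotter.place_of(camera, query): "position" ([column, row] in pixels: a listed point, or the origin of a listed thing).
The state is a dict: "time": time; "joint_positions": joint angles; "qvel": joint speeds; "joint_torque": joint torques, N m; "tool_pos": TCP position; "orientation": TCP orientation; "contact_force": force on the tool from outside, world axes, zero at the start; "torque": the same for the moment, N m; "grip_width": finger opening in m; "gripper_force": force on a finger pad.
Only numpy, scipy, OpenCV 4.12 (cv2) and the standard library are available. Lean on these libraries where they do the work, as an engineer would, in place of code of your own. Each camera call takes 0.05 s, during which the arm holds its last target. There are 200 camera calls.

## Working session

There is one attempt and no reset: what is moved stays moved. The work goes in short steps, Python scripts to look and compute and a shell command to move; the robot and the scene stay as the last step left them, time stands still between calls to the robot, and variables do not carry over. Pictures are saved under pics/ and viewed, at most 10 in all, crops included, and the job is handed in when it is done.

```bash
mkdir -p pics; ls; cat > h.py <<'E'
import numpy as np,cv2
from rig import env,viewer,finish_job,spotter
def cam(n):
    s=env.read_state(); c=viewer.camera(n)
    K=np.array([[c['fx'],0,c['cx']],[0,c['fy'],c['cy']],[0,0,1]])
    if 'rvec' in c:
        R=cv2.Rodrigues(np.array(c['rvec'],float))[0]; t=np.array(c['tvec'],float).ravel()
    else:
        T=np.eye(4);T[:3,:3]=s['orientation'];T[:3,3]=s['tool_pos'];M=np.linalg.inv(T@np.array(c['hand_eye']));R,t=M[:3,:3],M[:3,3]
    return c['color'],K,R,t
def ray(K,R,t,p,z):
    d=R.T@np.linalg.inv(K)@np.array([p[0],p[1],1]);o=-R.T@t
    return o+d*(z-o[2])/d[2]
def proj(K,R,t,X):
    return cv2.projectPoints(np.array(X,float).reshape(-1,1,3),cv2.Rodrigues(R)[0],t,K,None)[0][:,0]
def tri(obs):
    P=[K@np.c_[R,t] for K,R,t,p in obs]
    X=cv2.triangulatePoints(P[0],P[1],np.array(obs[0][3],float).reshape(2,1),np.array(obs[1][3],float).reshape(2,1));return (X[:3]/X[3]).ravel()
E
python3 - <<'E'
from h import *
ims=[];C={}
for n in('scene','side'):
    im,K,R,t=cam(n);C[n]=(K,R,t);ims.append(im);print(n,'pos',-R.T@t)
    cv2.imwrite(f'pics/{n}0.png',cv2.resize(im[...,::-1],(800,600)))
    for q in['module','wide_hinge','wide_edge','wide_liner','narrow_hinge','narrow_edge','cell','busbar','jar','driver','meter','foot']:
        r=spotter.place_of(n,q)[:2]
        z={'module':0,'wide_hinge':.12,'narrow_hinge':.12,'wide_edge':.13,'wide_liner':.13,'narrow_edge':.13}.get(q,0)
        print(q,[(np.round(a['position']),round(a['confidence'],2),ray(K,R,t,a['position'],z).round(3)) for a in r])
print(env.read_state())
E
```

```text
pics
scene pos [ 1.14016967 -0.6186689   1.13091297]
module [(array([252., 213.]), 0.75, array([ 0.567, -0.042,  0.   ]))]
wide_hinge [(array([261., 209.]), 0.85, array([ 0.635, -0.077,  0.12 ])), (array([315., 205.]), 0.73, array([0.727, 0.031, 0.12 ]))]
wide_edge [(array([290., 184.]), 0.9, array([0.638, 0.03 , 0.13 ]))]
wide_liner [(array([277., 197.]), 0.86, array([ 0.644, -0.027,  0.13 ]))]
narrow_hinge [(array([236., 171.]), 0.96, array([ 0.493, -0.032,  0.12 ]))]
narrow_edge [(array([267., 158.]), 0.96, array([0.529, 0.056, 0.13 ]))]
cell [(array([200., 248.]), 0.53, array([ 0.544, -0.226,  0.   ]))]
busbar [(array([196., 220.]), 0.5, array([ 0.469, -0.172,  0.   ]))]
jar [(array([309., 183.]), 0.86, array([0.612, 0.158, 0.   ]))]
driver [(array([127., 286.]), 0.81, array([ 0.496, -0.432,  0.   ])), (array([315., 206.]), 0.58, array([0.682, 0.105, 0.   ]))]
meter [(array([345., 120.]), 0.87, array([0.519, 0.459, 0.   ]))]
foot [(array([312., 206.]), 0.59, array([0.674, 0.1  , 0.   ]))]
side pos [ 0.37463787 -0.83575494  0.64535187]
module [(array([260., 236.]), 0.75, array([ 0
[... 1117 characters left out ...]
03e-03]), 'qvel': array([ 6.24491121e-04,  6.66810312e-04,  9.56856074e-04,  8.57295181e-04,
       -2.79314543e-05, -8.14934977e-04]), 'joint_torque': array([-2.39717192e-04, -5.93794405e+01, -3.34537375e+01,  6.96775177e-02,
        1.66237011e-02, -4.82240705e-05]), 'tool_pos': array([0.1520686 , 0.60621786, 0.21459599]), 'orientation': array([[-9.69944638e-01,  2.43325703e-01, -2.84429746e-05],
       [ 2.43325702e-01,  9.69944639e-01,  1.77009312e-05],
       [ 3.18952022e-05,  1.02480165e-05, -9.99999999e-01]]), 'contact_force': array([0.25769824, 0.00860846, 0.27283482]), 'torque': array([-0.02845097, -0.00099949,  0.00636997]), 'gripper_force': 0.0, 'grip_width': 0.09224886416981214}
```

View pics/scene0.png

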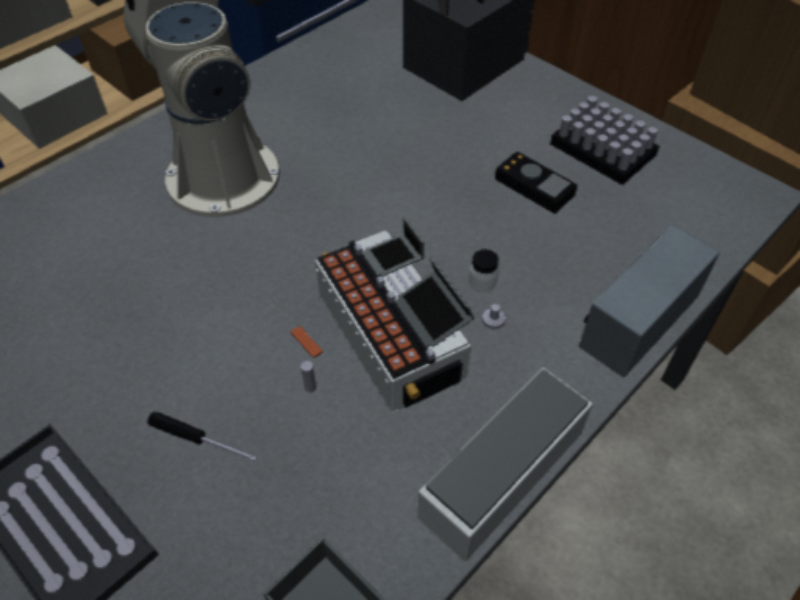

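View pics/side0.png

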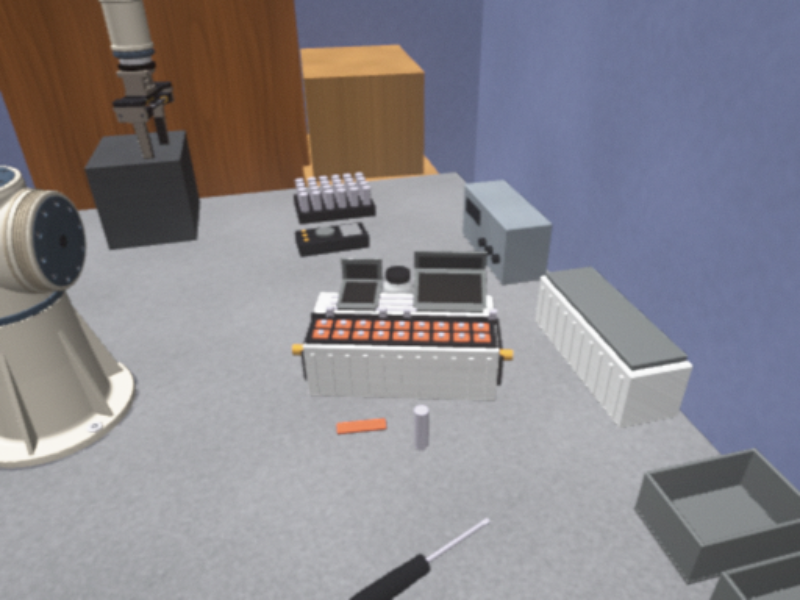

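```bash
python3 - <<'E'
from h import *
C={}
o={}
for n in('scene','side'):
    im,K,R,t=cam(n)
    for q in['wide_hinge','wide_edge','narrow_hinge','narrow_edge','jar','foot']:
        r=spotter.place_of(n,q)
        if r:o.setdefault(q,[]).append((K,R,t,r[0]['position']))
        e=spotter.look_for(n,q)
        print(n,q,[(np.round(a['extent']),round(a['confidence'],2)) for a in e[:2]])
for q in o:
    if len(o[q])==2: print(q,tri(o[q]).round(3))
E
```

```text
scene wide_hinge [(array([244., 170.,  59.,  63.]), 0.97)]
scene wide_edge [(array([256., 167.,  50.,  56.]), 0.89)]
scene narrow_hinge [(array([231., 143.,  39.,  42.]), 0.57)]
scene narrow_edge []
scene jar [(array([301., 162.,  19.,  25.]), 0.75)]
scene foot [(array([306., 198.,  15.,  11.]), 0.75)]
side wide_hinge [(array([257., 160.,  61.,  42.]), 0.67)]
side wide_edge [(array([264., 161.,  46.,  37.]), 0.9), (array([209., 165.,  40.,  38.]), 0.66)]
side narrow_hinge [(array([209., 168.,  38.,  35.]), 0.61)]
side narrow_edge [(array([214., 165.,  33.,  34.]), 0.75)]
side jar [(array([248., 171.,  14.,  14.]), 0.75), (array([187., 140.,  53.,  24.]), 0.35)]
side foot [(array([245., 173.,  20.,  12.]), 0.28), (array([188., 188., 140.,  68.]), 0.15)]
wide_edge [0.658 0.006 0.151]
narrow_hinge [ 0.494 -0.032  0.127]
narrow_edge [0.529 0.061 0.126]
jar [ 0.6    0.179 -0.012]
```

The pictures agree with the networks. In the 800x600 scene picture the wide cover is at about (435,305), with the narrow one nearer the robot at (395,250). The terminals are on the robot's right, and the jar and foot lie well clear behind.

The plan is tool y along the spine and tool x pointing away from the terminals, with the fingers shut. First I move above the space behind the skirt.

```bash
python3 -m crank '[1,-65,-41,-15,9, 1,-130,-82,-30,18, 1,-190,-120,-45,27, 1,-250,-157,-60,37, 1,-310,-195,-75,46, 1,-370,-232,-85,55, 1,-430,-270,-85,64, 1,-490,-307,-85,74, 1,-550,-345,-85,83, 1,-605,-380,-85,91.6]' 30
```

```text
time: 3.85
tool_pos: [0.5808, 0.1589, 0.2985]
orientation: [[0.275, 0.961, 0.001], [0.961, -0.275, 0.0], [0.001, 0.001, -1.0]]
contact_force: [0.7, 1.0, -0.7]
grip_width: 0.0004
gripper_force: 0.0
```

```bash
python3 -m crank '[1,0,0,0,0, 1,0,0,0,0]'; python3 - <<'E'
from h import *
im,K,R,t=cam('wrist')
cv2.imwrite('pics/w1.png',im[...,::-1]); print(-R.T@t)
for q in['wide_hinge','wide_edge','wide_liner','narrow_hinge','narrow_edge','jar','foot']:
    r=spotter.place_of('wrist',q)[:2]
    z={'jar':0,'foot':0,'wide_hinge':.12,'narrow_hinge':.12}.get(q,.145)
    print(q,[(np.round(a['position']),round(a['confidence'],2),ray(K,R,t,a['position'],z).round(3)) for a in r])
E
```

```text
time: 4.1
tool_pos: [0.5791, 0.1606, 0.2979]
orientation: [[0.27, 0.963, -0.001], [0.963, -0.27, 0.0], [-0.0, -0.001, -1.0]]
contact_force: [0.1, 0.1, -0.2]
grip_width: 0.0004
gripper_force: 0.0
[0.59766337 0.23077579 0.4681422 ]
wide_hinge []
wide_edge [(array([318., 171.]), 0.62, array([0.653, 0.149, 0.145]))]
wide_liner []
narrow_hinge []
narrow_edge []
jar [(array([271., 148.]), 0.77, array([0.611, 0.17 , 0.   ]))]
foot [(array([320., 169.]), 0.76, array([0.681, 0.113, 0.   ]))]
```

View pics/w1.png

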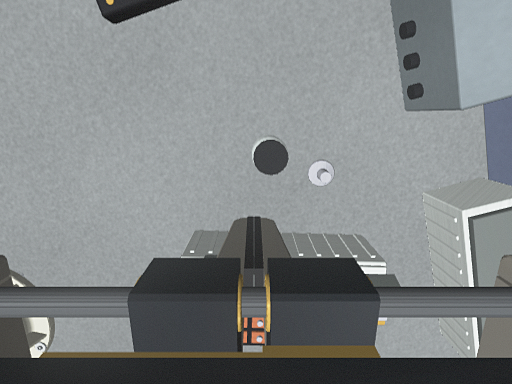

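The wrist picture shows the jar at (270,155) and the foot at (320,172). Both are well behind the cover, and the gripper hides the cover itself. Next I go behind the skirt, then down.

```bash
python3 -m crank '[1,-20,40,0,0, 1,-40,80,0,0, 1,-82,133,20,0, 1,-82,133,40,0, 1,-82,133,70,0, 1,-82,133,100,0, 1,-82,133,130,0, 1,-82,133,158,0, 1,-82,133,158,0, 1,-82,133,158,0]'
python3 - <<'E'
from h import *
p=env.read_state()['tool_pos']
a=[]
for n in('scene','side'):
    im,K,R,t=cam(n); c=proj(K,R,t,[p])[0]; x,y=int(c[0]-50),int(c[1]-75+10)
    a.append(cv2.resize(im[y:y+150,x-25:x+125,::-1],(400,400),interpolation=cv2.INTER_CUBIC)); print(n,c,spotter.place_of(n,'wide_edge')[:1],spotter.place_of(n,'wide_hinge')[:1])
    print(x-25,y)
cv2.imwrite('pics/a.png',np.hstack(a))
E
```

```text
time: 5.75
tool_pos: [0.686, 0.0459, 0.1413]
orientation: [[0.27, 0.963, 0.001], [0.963, -0.27, 0.0], [0.0, 0.001, -1.0]]
contact_force: [0.1, 0.2, -0.1]
grip_width: 0.0004
gripper_force: 0.0
scene [307.38517307 187.83472023] [{'position': [257.2, 208.3], 'confidence': 0.71}] [{'position': [259.8, 207.5], 'confidence': 0.94}]
232 122
side [291.67505739 168.46689917] [{'position': [288.5, 173.7], 'confidence': 0.81}] [{'position': [283.3, 198.7], 'confidence': 0.64}]
216 103
```

View pics/a.png

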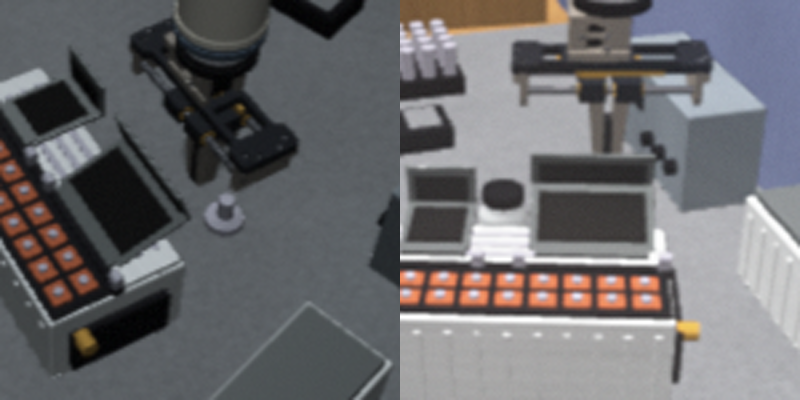

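The crops show the finger behind the wide cover's skirt: tip at about (200,180) and skirt at (150,165) in the left half, so the way is clear. I start pushing, rising with the corner as it goes.

```bash
python3 -m crank '[1,-10,0,0,0, 1,-20,0,0,0, 1,-26,0,0,0, 1,-30,0,-1,0, 1,-33,0,-6,0, 1,-36,0,-12,0, 1,-39,0,-17,0, 1,-42,0,-22,0, 1,-46,0,-27,0, 1,-46,0,-27,0]'
cat > look.py <<'E'
from h import *
import sys
p=env.read_state()['tool_pos'];print(((p[:2]-[.633,-.072])@np.array([.27,.963])).round(4),p[2])
a=[]
for n in('scene','side'):
    im,K,R,t=cam(n); c=proj(K,R,t,[p])[0]; x,y=max(0,int(c[0]-75)),max(0,int(c[1]-75))
    a.append(cv2.resize(im[y:y+150,x:x+150,::-1],(400,400),interpolation=cv2.INTER_CUBIC))
    print(n,[(q,r[0]['position'],r[0]['confidence']) for q in('wide_edge','wide_liner') for r in [spotter.place_of(n,q)] if r], c)
cv2.imwrite('pics/%s.png'%sys.argv[1],np.hstack(a))
E
python3 look.py b
```

```text
time: 7.3
tool_pos: [0.6733, 0.002, 0.168]
orientation: [[0.271, 0.963, 0.001], [0.963, -0.271, 0.001], [0.002, 0.001, -1.0]]
contact_force: [-0.0, 3.6, 3.2]
grip_width: 0.0005
gripper_force: 2.1
0.0822 0.16798333214366779
scene [('wide_edge', [287.0, 182.6], 0.74), ('wide_liner', [273.0, 197.1], 0.7)] [293.43812206 188.22256633]
side [('wide_edge', [290.0, 164.3], 0.55), ('wide_liner', [290.1, 181.1], 0.87)] [292.71331408 167.79475754]
```

View pics/b.png

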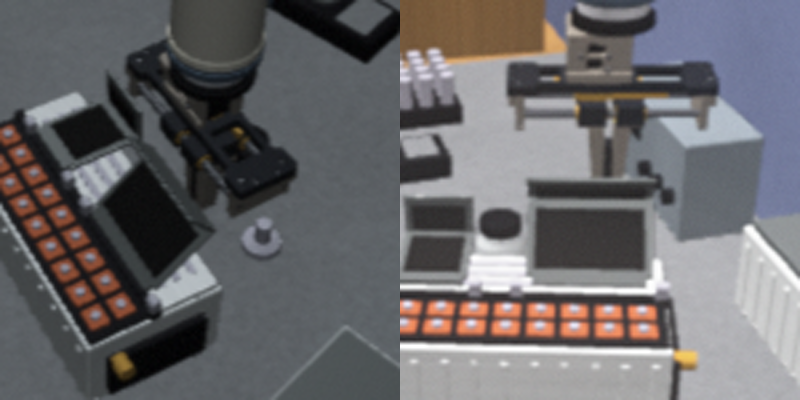

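```bash
cat > th.py <<'E'
from h import *
o={}
for n in('scene','side'):
    im,K,R,t=cam(n)
    for q in('wide_edge','wide_liner','wide_hinge','narrow_hinge'):
        r=spotter.place_of(n,q)
        if r: o.setdefault(q,[]).append((K,R,t,r[0]['position']))
n=np.array([.27,.963]);u=np.array([.963,-.27]);W=np.array([.633,-.072])
for q in o:
    if len(o[q])==2:
        X=tri(o[q]); e=[np.linalg.norm(proj(*a[:3],X)[0]-a[3]).round(1) for a in o[q]]
        print(q,X.round(4),'s',((X[:2]-W)@n).round(4),'u',((X[:2]-W)@u).round(4),'h',(X[2]-.12).round(4),e)
    for a in o[q]:
        if 'hinge' in q: print(q,ray(*a[:3],a[3],.12).round(4))
        if q in('wide_edge','wide_liner'):
            # theta by 1D fit on circle
            g=np.linspace(0,3.14,315);r=.092 if q=='wide_edge' else .046;k=-.002 if q=='wide_edge' else .0035
            s=r*np.cos(g)-k*np.sin(g); h=r*np.sin(g)+k*np.cos(g)
            P=proj(*a[:3],np.c_[W+np.outer(s,n),.12+h]);D=np.linalg.norm(P-a[3],axis=1);i=D.argmin();print(q,'theta',g[i].round(2),'res',D[i].round(1))
s=env.read_state();print(s['tool_pos'],s['contact_force'])
E
python3 th.py; python3 th.py
```

```text
wide_edge [ 0.6608 -0.0092  0.1843] s 0.068 u 0.0098 h 0.0643 [np.float64(0.9), np.float64(1.4)]
wide_edge theta 0.64 res 0.1
wide_edge theta 1.49 res 3.6
wide_liner [ 0.6397 -0.0511  0.169 ] s 0.0219 u 0.0009 h 0.049 [np.float64(0.3), np.float64(0.5)]
wide_liner theta 0.97 res 2.1
wide_liner theta 0.98 res 2.7
wide_hinge [ 0.6303 -0.0776  0.1204] s -0.0061 u -0.0011 h 0.0004 [np.float64(2.6), np.float64(4.2)]
wide_hinge [ 0.6358 -0.0833  0.12  ]
wide_hinge [ 0.6275 -0.062   0.12  ]
narrow_hinge [ 0.4931 -0.0268  0.1184] s 0.0058 u -0.1469 h -0.0016 [np.float64(0.1), np.float64(0.2)]
narrow_hinge [ 0.4939 -0.0275  0.12  ]
narrow_hinge [ 0.4929 -0.0299  0.12  ]
[0.67338407 0.00189974 0.16738904] [1.10920856 5.45125797 3.65895283]
wide_edge [ 0.6567 -0.0027  0.1793] s 0.0731 u 0.0041 h 0.0593 [np.float64(1.2), np.float64(1.8)]
wide_edge theta 0.66 res 1.3
wide_edge theta 1.55 res 1.4
wide_liner [ 0.6464 -0.0501  0.1608] s 0.0247 u 0.007 h 0.0408 [np.float64(0.2), np.float64(0.3)]
wide_liner theta 0.79 res 1.5
wide_liner theta 1.08 res 2.7
wide_hinge [ 0.6318 -0.0795  0.1212] s -0.0075 u 0.0008 h 0.0012 [np.float64(1.9), np.float64(3.1)]
wide_hinge [ 0.6353 -0.0833  0.12  ]
wide_hinge [ 0.6303 -0.0665  0.12  ]
narrow_hinge [ 0.4958 -0.0412  0.1292] s -0.0074 u -0.1405 h 0.0092 [np.float64(0.4), np.float64(0.7)]
narrow_hinge [ 0.4888 -0.035   0.12  ]
narrow_hinge [ 0.4986 -0.0295  0.12  ]
[0.67340196 0.00191134 0.16739614] [0.44829946 4.82434608 4.18485667]
```

The corner sits about 13 mm above the tip, at an angle of about 0.7 rad, in contact with the finger's face. I carry on, rising with the corner.

```bash
python3 -m crank '[1,-4,0,-8,0, 1,-9,0,-13,0, 1,-14,0,-18,0, 1,-19,0,-22,0, 1,-24,0,-25,0, 1,-29,0,-27,0, 1,-34,0,-28,0, 1,-39,0,-28,0, 1,-44,0,-28,0, 1,-49,0,-28,0]'
python3 look.py c; python3 th.py
```

```text
time: 9.85
tool_pos: [0.6596, -0.0462, 0.1951]
orientation: [[0.27, 0.963, -0.0], [0.963, -0.27, -0.0], [-0.0, -0.0, -1.0]]
contact_force: [0.6, 1.0, 1.6]
grip_width: 0.0005
gripper_force: 0.8
0.032 0.1951024628969574
scene [('wide_edge', [271.8, 179.5], 0.75), ('wide_liner', [263.6, 197.7], 0.77)] [277.19550892 189.27712606]
side [('wide_edge', [288.8, 163.5], 0.6), ('wide_liner', [287.0, 180.6], 0.74)] [294.05286545 167.74362058]
wide_edge [ 0.6377 -0.0509  0.2088] s 0.0216 u -0.0012 h 0.0888 [np.float64(1.5), np.float64(2.4)]
wide_edge theta 1.35 res 1.7
wide_edge theta 1.52 res 0.9
wide_liner [ 0.636  -0.0758  0.1821] s -0.0029 u 0.0039 h 0.0621 [np.float64(1.1), np.float64(1.8)]
wide_liner theta 1.42 res 3.3
wide_liner theta 1.08 res 3.6
wide_hinge [ 0.6367 -0.0885  0.1348] s -0.0149 u 0.008 h 0.0148 [np.float64(1.2), np.float64(2.0)]
wide_hinge [ 0.6319 -0.0834  0.12  ]
wide_hinge [ 0.6431 -0.0595  0.12  ]
narrow_hinge [ 0.488  -0.0278  0.1242] s 0.0035 u -0.1516 h 0.0042 [np.float64(1.5), np.float64(2.7)]
narrow_hinge [ 0.4896 -0.0291  0.12  ]
narrow_hinge [ 0.486  -0.0111  0.12  ]
[ 0.65967567 -0.04577349  0.19519219] [0.01373109 0.11258132 0.01294084]
```

View pics/c.png

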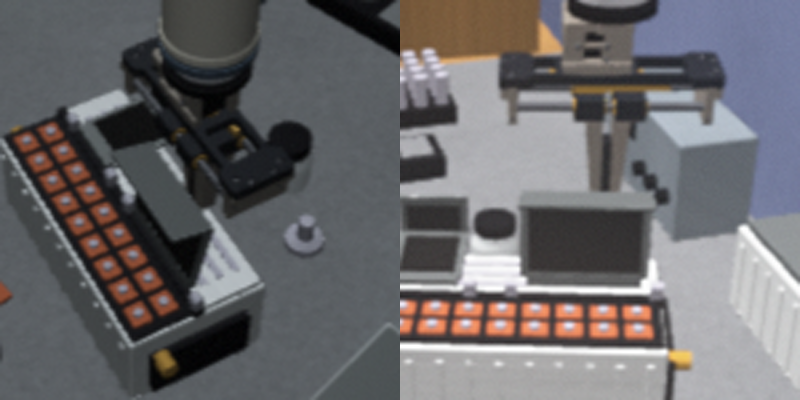

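The cover stands nearly upright, at about 1.35 rad: its grey face is towards the camera in the left half at (165,190), with the finger at (205,190) behind it. Next I push it past upright and along the arc.

```bash
python3 -m crank '[1,-10,0,0,0, 1,-20,0,0,0, 1,-30,0,0,0, 1,-40,0,0,0, 1,-50,0,3,0, 1,-60,0,8,0, 1,-68,0,14,0, 1,-76,0,20,0, 1,-83,0,28,0, 1,-89,0,36,0]'
python3 look.py d; python3 th.py|grep the
```

```text
time: 11.9
tool_pos: [0.6354, -0.1318, 0.1585]
orientation: [[0.27, 0.963, -0.0], [0.963, -0.27, 0.0], [0.0, -0.0, -1.0]]
contact_force: [0.6, 1.2, 0.3]
grip_width: 0.0005
gripper_force: 0.5
-0.057 0.158457276937708
scene [('wide_edge', [235.6, 207.7], 0.75), ('wide_liner', [246.1, 209.9], 0.94)] [246.33079329 212.46232313]
side [('wide_edge', [288.6, 205.3], 0.56), ('wide_liner', [289.3, 201.9], 0.66)] [295.45516042 200.06011518]
wide_edge theta 2.62 res 0.4
wide_edge theta 2.61 res 1.1
wide_liner theta 2.82 res 2.9
wide_liner theta 2.63 res 2.1
```

View pics/d.png

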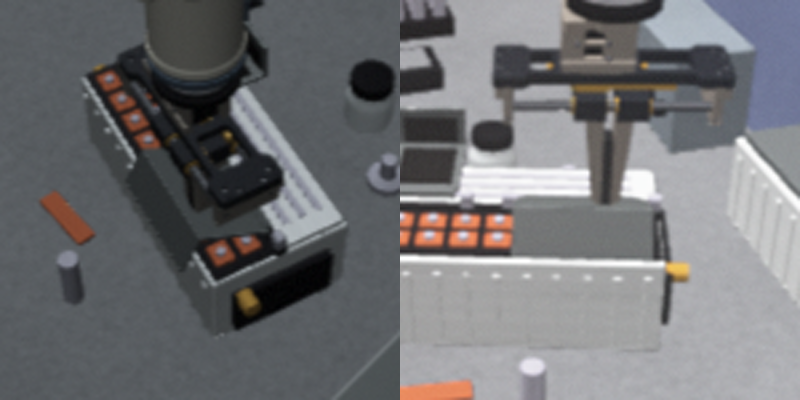

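The cover is at about 2.6 rad with the fingertip on its outer face. I press it down.

```bash
python3 -m crank '[1,-3,0,6,0, 1,-6,0,12,0, 1,-8,0,18,0, 1,-8,0,23,0, 1,-8,0,27,0, 1,-8,0,30,0, 1,-8,0,33,0, 1,-8,0,35,0, 1,-8,0,36,0, 1,-8,0,36,0]'
```

```text
time: 13.95
tool_pos: [0.6335, -0.1391, 0.1231]
orientation: [[0.27, 0.963, -0.0], [0.963, -0.27, 0.0], [0.0, -0.0, -1.0]]
contact_force: [-0.1, -0.4, -0.0]
grip_width: 0.0007
gripper_force: 0.0
```

```bash
python3 -m crank '[1,0,0,1,0, 1,0,0,2,0, 1,0,0,3,0, 1,0,0,3,0]'
```

```text
time: 14.45
tool_pos: [0.6336, -0.1391, 0.1222]
orientation: [[0.27, 0.963, 0.001], [0.963, -0.27, -0.0], [0.0, 0.001, -1.0]]
contact_force: [-6.8, 1.5, 16.2]
grip_width: 0.0005
gripper_force: 8.3
```

The tip is stopped at 122 mm with 16 N, which is the hinge stop. One slightly firmer press, then I lift away.

```bash
python3 -m crank '[1,0,0,1,0, 1,0,0,1,0]'; python3 -m crank '[1,0,0,-5,0, 1,0,0,-25,0, 1,0,0,-60,0, 1,0,0,-110,0, 1,40,0,-150,0, 1,80,0,-180,0, 1,120,0,-180,0, 1,160,0,-180,0, 1,160,0,-180,0, 1,160,0,-180,0]'
python3 look.py e >/dev/null; python3 - <<'E'
from h import *
for n in('scene','side'):
    im,K,R,t=cam(n); W=np.array([.633,-.073,.12])
    c=proj(K,R,t,[W])[0].astype(int)
    cv2.imwrite(f'pics/e_{n}.png',im[c[1]-60:c[1]+60,c[0]-65:c[0]+65,::-1])
a=np.hstack([cv2.resize(cv2.imread(f'pics/e_{n}.png'),(400,370),interpolation=cv2.INTER_CUBIC) for n in('scene','side')]);cv2.imwrite('pics/e2.png',a)
E
python3 th.py|grep the
```

```text
time: 14.7
tool_pos: [0.6337, -0.1391, 0.1221]
orientation: [[0.27, 0.963, 0.001], [0.963, -0.27, -0.0], [0.0, 0.001, -1.0]]
contact_force: [-8.7, 1.9, 23.4]
grip_width: 0.0004
gripper_force: 11.9
time: 15.95
tool_pos: [0.6766, 0.0145, 0.2996]
orientation: [[0.27, 0.963, 0.0], [0.963, -0.27, -0.0], [-0.0, 0.0, -1.0]]
contact_force: [-0.5, -0.2, -0.9]
grip_width: 0.0
gripper_force: 0.0
wide_edge theta 3.04 res 0.7
wide_edge theta 3.11 res 0.2
wide_liner theta 3.01 res 0.1
wide_liner theta 2.92 res 1.7
```

View pics/e2.png

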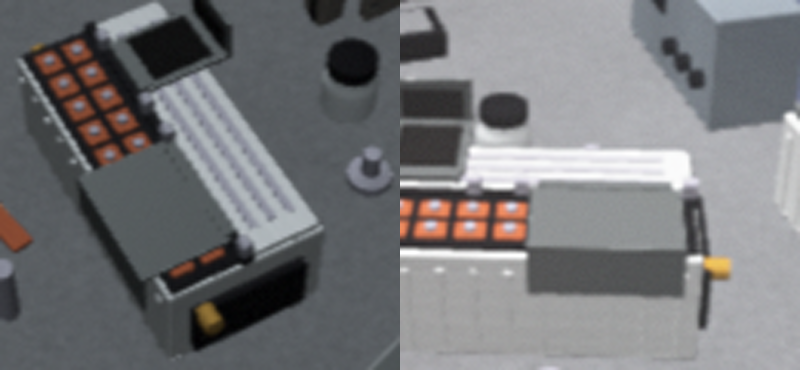

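The cover lies flat over the terminals, with its skirt hanging outside the module (right half, around (605,265)). The narrow cover is still folded back. The arm is clear, so I hand in.

```bash
python3 -c "
from rig import finish_job
print(finish_job())"
```

```text
the job is handed in; nothing more can be done
None
```

The wide cover is closed: I pushed it down flat against its stop over the copper terminals, touching only its outer face. The narrow cover and the loose things near the module looked undisturbed in the last pictures, and the job is handed in (the hand-in returned no verdict).

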